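# Clamp a media bottle and set its screw cap for the autoclave

## Robot

A 6-joint arm with a two-finger parallel gripper is mounted at the origin on a cart in front of the work surface, level with it; the furniture and walls round the work are solid. World frame = base frame: x ahead of the robot, y to its left, z up, the work surface at z = 0. Lengths are in m, angles in rad, forces in N, time in s.
With the tool pointing down it reaches from about 0.4 to 0.825 m from the base axis. Payload 7 kg.
Tool frame: the origin (TCP) lies on the centre line of the jaws, within the pads' length; the fingertips stand 17 mm ahead of it and the grasp point (between the pads) lies 2 mm behind it; z points along the fingers, y is the line along which they close (so a half turn about z gives the same grasp; the last joint's range is limited). The gripper opens to 85 mm and grips with 20 to 120 N. Pads are 22 mm wide; open, the fingers measure 114 mm over their backs; the gripper's body (76 mm by 85 mm) begins 54 mm behind the grasp point. The pads swing forward as they close: fully open they stand 13 mm farther back than shut.
Start: joints at [-0.91, 0.359, 0.012, 0, -1.224, -0.288], TCP at [0.246, -0.629, 0.248] pointing down, gripper open.
Joint ranges: [-3.07, 3.07], [-1.43, 2.12], [-1.02, 1.25], [-3.03, 1.67], [-3.05, -0], [-3.03, 3.03]. Speed limits (rad/s): [2.39, 2.39, 3.01, 3.14, 3.14, 3.14].

## Interface

Orientations are given as a unit quaternion [x, y, z, w].
In Python, from station import r, eyes, ticket, finder gives the robot as it stands.
- The arm moves only by the tool arm_command, never from a script. Its arguments are lists of equal length, an entry for each row: "delta_rot": the turn, a rotation vector about the tool's x, y, z in units of 8 degrees (1.0 is 8 degrees), a list of three; "translation": the shift along the tool's x, y, z in units of 30 mm (1.0 is 30 mm), a list of three; "grip": the opening, from 0 (shut) to 1 (fully open). In form: {"delta_rot": [[ax, ay, az], ...], "translation": [[x, y, z], ...], "grip": [grip, ...]}. A call has 1 to 20 rows; each row shifts and turns the commanded pose from where the row before left it, along the tool's axes as they then stand; what a row does not reach is not made up. A row lasts 1/8 s, in which the tool goes at most 62.5 mm and 10.7 degrees, less where a joint would pass 70% of its speed; a pose out of reach is approached as far as the arm can. A call is refused whole if a number of a shift passes 1 or a number of a turn 1, either way. A call with a gripper value outside its range is refused whole. The fingers move at their own pace and stop on an object; "newtons" is the grip in N (left out, the last holds). Time passes only in rows, so rows that do not move let the fingers close. It gives the time, the measured TCP pose, the force, the opening and the grip force at its end, in the units of the state.
- r.observe(): the state, without advancing time (a new reading comes with each control period).
- eyes.grab_frame(name): name is "side" or "top"; returns a dict with "image" (384x512x3 uint8, red, green, blue), "z_map" (384x512 float32, m along the optical axis (not along the pixel's ray), 0 where there is no reading), "K" (3x3 intrinsics, pixels), "dist" ([k1, k2, p1, p2, k3] as OpenCV has them; the pictures are not rectified), "origin" and "rotation" of the camera in the world. Camera axes: x right, y down, z forward; pixel columns grow to the right and rows downward; lengths in m; the calibration is good to about 2 mm. A picture is of the moment at which its call begins.
- ticket.job_done(): hands the job in; it is judged then, once.
Trained networks look in a picture, given as the dict that the camera call returned (one of the last four; its "shot" number tells which), for a name from the list of things; names that differ only in an ending like _2 or _b are one class to them, and where a whole thing is asked for, a point or a joint stands for the part that bears it (a point fixed in the world has none). Each returns a list of dicts, best first, with "conf" (0 to 1); they miss things now and then, are a little off and sometimes report something else, mostly with a low value. They report only what shows in the picture. A call takes as long as a camera call.
- finder.boxes_of(query, picture): "at" ([x, y, z] in m, in world coordinates, good to about 4 mm: the middle of the surface that is visible of it).
The state is a dict: "time": time; "joint_pos": joint angles; "dq": joint speeds; "joint_torque": joint torques, N m; "position": TCP position; "tcp_rot": TCP orientation; "ft_force": force on the tool from outside, world axes, zero at the start; "torque": the same for the moment, N m; "grip_width": finger opening in m; "gripper_force": force on a finger pad.
Only numpy, scipy, OpenCV 4.12 (cv2) and the standard library are available. Lean on these libraries where they do the work, as an engineer would, in place of code of your own. Each camera call takes 0.05 s, during which the arm holds its last target. There are 200 camera calls.

## Task

Get the amber media bottle in the clamp stand ready for the autoclave: swing the clamp lever round to the red line on its quadrant (60 degrees from its open stop) so that the stand grips the bottle and it cannot spin, then screw the blue cap clockwise until it bottoms out, and back it off a quarter turn so that it can vent. Finish while still gripping the cap at that quarter turn, with the bottle seated upright in the clamp and the lever on its line; do not let go at the end, and leave the other things on the bench where they are.

Things in the scene. Friction and masses are not known exactly. Their poses are not given: they have to be found in the camera images.
- clamp_stand: Blue and grey bottle clamp, fixed, base 130 x 210 mm. Origin: on the bench under the bottle's place; its +y points from the bottle to the lever (base ends at y -85 and +125 mm). V jaw on the -y side, top 84 mm up; housing 46 x 40 mm with a spring plunger centred at y = 80 mm, top 65 mm, under a white quadrant plate with black lines and one red line. The bottle's seat is 14 mm above the bench.
- lever_pivot (a point): Centre of the lever's pivot, on top of the quadrant plate, 65 mm above the bench, at (0, 80) mm in the stand's frame. Its axis is vertical.
- red_line (a point): Outer end of the red line on the quadrant plate, 60 mm from the pivot; the red line points along the stand's +y, straight away from the bottle.
- clamp_lever (a joint): Lever angle, rad: 0 at the open stop, 1.047 (60 degrees) on the red line, 1.3 at the far end; grows clockwise seen from above, so at 0 it points 60 degrees counterclockwise of the red line. No stop at the line. Stays where it is left. Takes 0.4 N m to move, rising from 0.7 rad on, where the sprung pad meets the bottle, to 0.65 N m (a squeeze of about 20 N at the red line).
- lever_knob (a point): Middle of the upright black cylindrical knob at the lever's end, 75 mm from the pivot: 23 mm across, 34 mm tall (80 to 114 mm above the bench); this point is 97 mm above the bench. Steel bar below it, its top 76 mm above the bench.
- media_bottle: Loose amber screw-cap bottle with a white enamel patch, 70 mm across, 138 mm tall without the cap, 0.3 kg, standing in the clamp stand with 1 to 3 mm of play until it is clamped. Origin: centre of its underside; z up along its axis. Unclamped it tends to spin along with the cap. Clamped, it holds against about 1 N m.
- screw_cap: Blue ribbed cap of the clamped bottle, 54 mm across, 26 mm high. Origin: centre of its top face, 142 mm above the bottle's underside (156 mm above the bench) when home, up to 2.2 mm more as it starts; this frame does not turn with the cap. The bottle's sloping shoulder begins about 10 mm below the cap's skirt.
- cap_turn (a joint): Angle of the cap on the bottle's thread, rad: 0 when bottomed out (hard stop), growing as it is unscrewed (counterclockwise seen from above), 4 mm of rise a turn. It starts 2.0 to 3.4 rad open. Thread friction 0.3 N m; the cap stays where it is left and cannot come off in this job.
- tape_end (a point): End of the beige tape strip on the cap's top face, at its rim, 25 mm from the axis; it turns with the cap.
- capped_bottle: Bystander: a second amber bottle like the first, 70 mm across, 142 mm tall, its cap already set, standing free on the bench. Origin: centre of its underside.
- tape_roll: Bystander: roll of beige tape, 104 mm across, 25 mm high, lying flat. Origin: centre of its underside.
- marker_pen: Bystander: red and white marker, 135 mm long, 16 mm thick, lying. Origin: under its middle.
- timer: Bystander: white bench timer, 60 x 64 x 19 mm. Origin: centre of its underside.
- beaker: Bystander: clear beaker, 62 mm across, 78 mm tall. Origin: centre of its underside.
- white_bottle: Bystander, fixed in its place behind the stand: plain white bottle, 70 mm across, 230 mm tall. Origin: centre of its underside.
- lilac_bottle: Bystander, fixed in its place behind the stand: white bottle with a lilac label, 63 mm across, 186 mm tall. Origin: centre of its underside.
- orange_bottle: Bystander, fixed in its place behind the stand: white bottle with an orange label, 63 mm across, 180 mm tall. Origin: centre of its underside.
- microscope: Bystander, fixed: white and black microscope standing on the right side of the bench near where the arm starts; draw back and up from it before swinging across to the stand. Origin: its foot on the bench.

How it is judged:
On the way, in this order (a step that is already met when the one before it is completed fails the run):
1. the clamp lever stands on the red line (value of joint clamp_lever between 0.907 and 1.187 rad), for 0.3 s.
2. with the bottle clamped, the cap is screwed on until it bottoms out (all of step 1 and value of joint cap_turn below 0.08 rad), for 0.2 s.
At the end, for the whole second after the job is handed in: The cap stands a quarter turn (90 degrees, within 15) open from its stop and the gripper still grips it (over 3 N); the lever is on the red line within 8 degrees; the bottle is seated upright in the clamp (within 6 mm of its place, not lifted over 5 mm, tilt under 4 degrees) and still (all of step 1 and value of joint cap_turn between 1.309 and 1.833 rad and contact force between the fingers and screw_cap above 3 N and angle between media_bottle's own z axis and vertical below 0.07 rad and horizontal distance between media_bottle and clamp_stand below 0.006 m and z of media_bottle in the frame of clamp_stand below 0.019 m and linear speed of media_bottle below 0.02 m/s); the arm keeps its last pose, push and grip.
It fails at once if a bystander is moved by more than 30 mm or knocked over (distance of any of capped_bottle, tape_roll, marker_pen, timer, beaker from where it was at the start of the episode above 0.03 m or angle between any of capped_bottle, beaker's own z axis and vertical above 0.5 rad).
It fails at once if the bottle is pulled up out of the clamp (z of media_bottle in the frame of clamp_stand above 0.04 m).
It also fails if it takes over 69 s, if anything falls off the work surface, if the arm or the gripper's body presses on something with over 40 N, if the wrist force passes 120 N, or if a joint passes its speed limit or range.

## Working session

There is one attempt and no reset: what is moved stays moved. The work goes in short steps, Python scripts to look and compute and a tool call to move; the robot and the scene stay as the last step left them, time stands still between calls to the robot, and variables do not carry over. Pictures are saved under pics/ and viewed, at most 10 in all, crops included, and the job is handed in when it is done.

Besides the shell and the picture viewer there is one more tool, called after "Call:" as name(argument=value, ...), one argument or row to a line, values as JSON. arm_command: Moves the arm, as the interface text tells. Its arguments: {"type":"object","properties":{"delta_rot":{"type":"array"},"translation":{"type":"array"},"grip":{"type":"array"},"newtons":{"type":"number"}},"required":["delta_rot","translation","grip"]}

```bash
mkdir -p pics; python3 - <<'E'
from station import r, eyes, ticket, finder
import cv2, numpy as np
s=r.observe(); print(s)
for n in ("side","top"):
    f=eyes.grab_frame(n); cv2.imwrite(f"pics/{n}0.png",f["image"][:,:,::-1]); print(n,f["origin"],f["rotation"],f["K"])
    for q in ["clamp_stand","lever_pivot","red_line","lever_knob","media_bottle","screw_cap","tape_end","capped_bottle","tape_roll","marker_pen","timer","beaker","white_bottle","lilac_bottle","orange_bottle","microscope"]:
        print(q,[(np.round(d["at"],3).tolist(),round(d["conf"],2)) for d in finder.boxes_of(q,f)][:2])
E
```

```text
{'time': 0.0, 'joint_pos': array([-9.09910496e-01,  3.59382036e-01,  1.10525248e-02, -3.54988127e-04,
       -1.22405977e+00, -2.88092454e-01]), 'dq': array([-2.22332390e-05, -8.39763452e-04, -2.55894716e-04,  7.90638824e-04,
        1.02495809e-03,  3.70538037e-05]), 'joint_torque': array([ 7.38357758e-04, -5.83324063e+01,  2.93414336e+01,  6.93631455e+00,
       -5.97941180e-03, -4.40968094e-06]), 'position': array([ 0.24566189, -0.62823103,  0.24736314]), 'tcp_rot': array([-1.85259744e-01,  9.82689252e-01,  7.84731520e-04, -2.15450222e-04]), 'ft_force': array([ 0.32800565, -0.26227794, -0.26392805]), 'torque': array([-0.00937336,  0.04432226,  0.04918797]), 'gripper_force': 0.0, 'grip_width': 0.0856567130456567}
side [0.38425613 0.62939144 1.26532361] [-0.12020614  0.9527931  -0.2761633   0.03833576] [[381.40788362   0.         255.92193007]
 [  0.         381.40788362 190.43201467]
 [  0.           0.           1.        ]]
clamp_stand [([0.542, 0.154, 0.019], 0.66)]
lever_pivot [([0.54, 0.156, 0.017], 0.89)]
red_line [([0.447, -0.077, 0.025], 0.74), ([0.544, 0.16, 0.022], 0.66)]
[... 1039 characters left out ...]
0.014], 0.59), ([0.447, -0.083, 0.027], 0.58)]
lever_knob [([0.549, 0.098, 0.159], 0.58), ([0.536, 0.197, 0.077], 0.47)]
media_bottle [([0.536, 0.101, 0.146], 0.57)]
screw_cap [([0.551, 0.098, 0.16], 0.74)]
tape_end [([0.552, 0.101, 0.158], 0.5)]
capped_bottle [([0.602, -0.225, 0.105], 0.85), ([0.534, 0.196, 0.078], 0.56)]
tape_roll [([0.442, -0.087, 0.028], 0.63)]
marker_pen [([0.476, -0.203, 0.013], 0.59)]
timer [([0.423, 0.414, 0.018], 0.52), ([0.54, 0.146, 0.018], 0.44)]
beaker [([0.682, -0.322, 0.037], 0.62)]
white_bottle [([0.708, 0.261, 0.156], 0.56)]
lilac_bottle [([0.709, 0.095, 0.122], 0.93)]
orange_bottle [([0.545, 0.101, 0.156], 0.75), ([0.696, 0.173, 0.127], 0.64)]
microscope []
```

```bash
python3 - <<'E'
import cv2
a=cv2.imread("pics/side0.png"); b=cv2.imread("pics/top0.png")
cv2.imwrite("pics/s1.png",cv2.resize(a,(800,600),interpolation=2)); cv2.imwrite("pics/t1.png",cv2.resize(b,(800,600),interpolation=2))
E
```

```text
(no output)
```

View pics/s1.png

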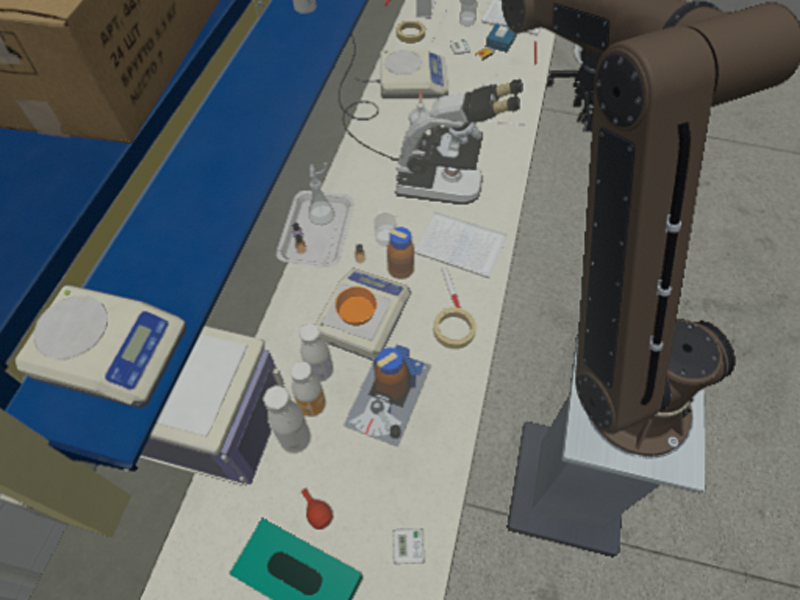

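View pics/t1.png

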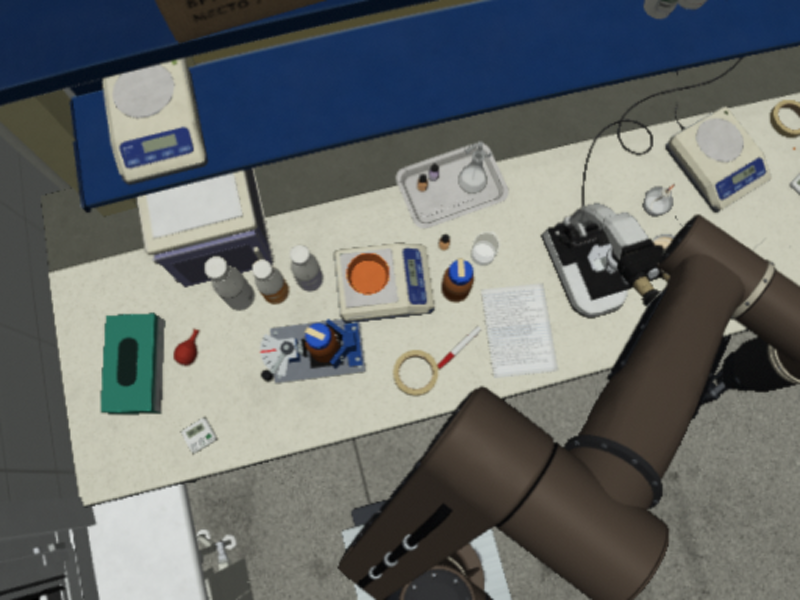

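The side view shows the stand at about (390,390), with the knob at (395,432) and the red line at (370,427). In the top view the cap is at (320,335), pivot (287,348), knob (267,375) and red line (268,352). Next I'll get the geometry from depth.

```bash
cat > h.py <<'E'
from station import r, eyes, ticket, finder
import cv2, numpy as np
from scipy.spatial.transform import Rotation as R
def cloud(f):
    h,w=f["z_map"].shape; u,v=np.meshgrid(np.arange(w),np.arange(h))
    p=cv2.undistortPoints(np.stack([u,v],-1).reshape(-1,1,2).astype(float),f["K"],np.array(f["dist"])).reshape(h,w,2)
    z=f["z_map"]; c=np.dstack([p*z[...,None],z])
    q=np.asarray(f["rotation"]); M=R.from_quat(q).as_matrix() if q.size==4 else q
    return c@M.T+f["origin"]
def scan(n):
    f=eyes.grab_frame(n); P=cloud(f); hsv=cv2.cvtColor(f["image"],cv2.COLOR_RGB2HSV).astype(int)
    return f,P,hsv
def box(P,x,y,z): return (P[...,0]>x[0])&(P[...,0]<x[1])&(P[...,1]>y[0])&(P[...,1]<y[1])&(P[...,2]>z[0])&(P[...,2]<z[1])
E
python3 - <<'E'
from h import *
for n in ("side","top"):
    f,P,H=scan(n); h,s,v=H[...,0],H[...,1],H[...,2]
    def rep(k,m):
        if m.sum()<3: print(n,k,m.sum()); return
        p=P[m]; print(n,k,m.sum(),"mean",p.mean(0).round(4),"mid",((p.max(0)+p.min(0))/2).round(4),"ext",np.ptp(p,0).round(3))
    A=((.42,.68),(.0,.3))
    rep("captop",box(P,(.49,.61),(.04,.16),(.148,.175)))
    t=box(P,(.49,.61),(.04,.16),(.148,.175))
    rep("tape",t&(h>10)&(h<35))
    k=box(P,(.42,.66),(.13,.26),(.1,.125)); rep("knobtop",k)
    rep("red",box(P,(.45,.66),(.13,.27),(.05,.08))&((h<8)|(h>172))&(s>120))
    rep("plate",box(P,(.45,.64),(.13,.27),(.055,.075)))
    b=box(P,(.42,.66),(-.02,.27),(.005,.028))&(s>35)&(h>95)&(h<125); rep("base",b)
    if b.sum()>10: print(cv2.minAreaRect((P[b][:,:2]*1000).astype(np.float32)))
    im=f["image"]; vv,uu=np.where(box(P,(.44,.64),(.0,.26),(-.01,.2))); c=im[vv.min():vv.max(),uu.min():uu.max(),::-1]
    print(vv.min(),uu.min()); cv2.imwrite(f"pics/{n}c.png",cv2.resize(c,None,fx=5,fy=5,interpolation=2))
E
python3 -c "
import cv2,numpy as np
a=cv2.imread('pics/sidec.png');b=cv2.imread('pics/topc.png')
H=max(a.shape[0],b.shape[0]);pad=lambda i:cv2.copyMakeBorder(i,0,H-i.shape[0],0,0,0)
c=np.hstack([pad(a),pad(b)]);s=min(800/c.shape[1],600/c.shape[0]);print(s,a.shape);cv2.imwrite('pics/cc.png',cv2.resize(c,None,fx=s,fy=s))"
```

```text
side captop 200 mean [0.553  0.1019 0.1562] mid [0.5535 0.0993 0.1553] ext [0.051 0.053 0.014]
side tape 49 mean [0.5579 0.1053 0.1574] mid [0.5574 0.1042 0.1577] ext [0.034 0.039 0.01 ]
side knobtop 61 mean [0.5186 0.2071 0.1101] mid [0.5313 0.1856 0.1087] ext [0.067 0.111 0.017]
side red 3 mean [0.5668 0.2173 0.0629] mid [0.5668 0.2174 0.063 ] ext [0.003 0.015 0.001]
side plate 442 mean [0.5588 0.1966 0.0648] mid [0.5566 0.1839 0.065 ] ext [0.101 0.107 0.02 ]
side base 64 mean [0.5075 0.044  0.0169] mid [0.5177 0.0854 0.0177] ext [0.051 0.134 0.019]
((517.1058349609375, 86.85884094238281), (135.99710083007812, 37.82431411743164), 83.12105560302734)
210 214
top captop 211 mean [0.5497 0.0995 0.157 ] mid [0.5501 0.1002 0.1574] ext [0.052 0.052 0.017]
top tape 47 mean [0.556  0.1045 0.1571] mid [0.557  0.1038 0.1586] ext [0.032 0.037 0.01 ]
top knobtop 48 mean [0.5082 0.2144 0.1117] mid [0.5242 0.184  0.1099] ext [0.062 0.108 0.019]
top red 4 mean [0.564  0.2144 0.0652] mid [0.5635 0.2142 0.0664] ext [0.004 0.011 0.009]
top plate 411 mean [0.5525 0.1967 0.0653] mid [0.5508 0.1869 0.0652] ext [0.099 0.099 0.019]
top base 256 mean [0.5414 0.0426 0.017 ] mid [0.5518 0.0961 0.0164] ext [0.124 0.176 0.022]
((556.4627075195312, 91.61972045898438), (167.69598388671875, 110.09977722167969), 74.93492889404297)
188 160
1.0457516339869282 (445, 360, 3)
```

View pics/cc.png

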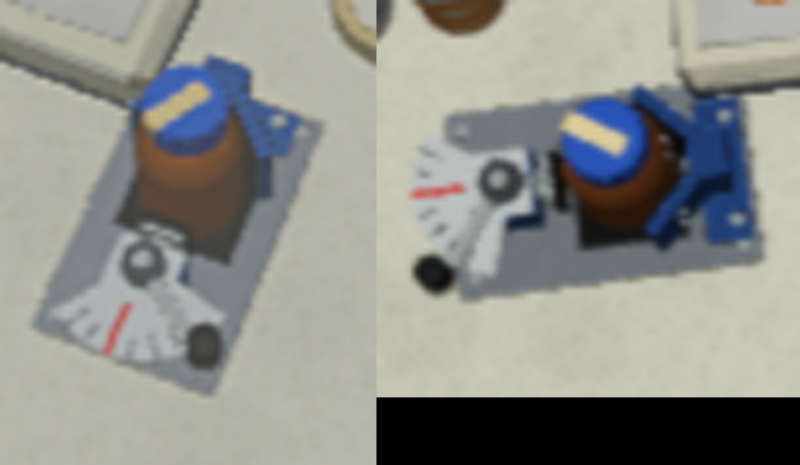

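The crop shows the cap centre near (0.551,0.100), the red line pointing about 83° in world axes, and the lever at its open stop. I'll draw back and up from the microscope first.

Call:
arm_command(
  delta_rot=[
    [0,0,0],
    [0,0,0],
    [0,0,0],
    [0,0,0],
    [0,0,0],
    [0,0,0],
  ],
  translation=[
    [0,0.5,-1],
    [0,1,-1],
    [0,1,-1],
    [0,1,-1],
    [0,1,-1],
    [0,0.5,-1],
  ],
  grip=[0.7,0.7,0.7,0.7,0.7,0.7],
)

```text
time: 2.55
position: [0.1904, -0.4876, 0.43]
tcp_rot: [-0.185, 0.983, -0.001, 0.0]
ft_force: [0.1, 0.1, -0.1]
grip_width: 0.0598
gripper_force: 0.0
```

```bash
cat >> h.py <<'E'
def yaw_y(s=None):
    s=s or r.observe(); M=R.from_quat(s["tcp_rot"]).as_matrix(); return np.degrees(np.arctan2(M[1,1],M[0,1]))
def need(pos,yaw=None):
    s=r.observe(); M=R.from_quat(s["tcp_rot"]).as_matrix(); d=np.asarray(pos)-s["position"]
    print("t",round(s["time"],2),"pos",s["position"].round(4),"yaw",round(yaw_y(s),1),"zax",M[:,2].round(3),"q",s["joint_pos"].round(2),"w",round(s["grip_width"],4))
    print("units tool",(M.T@d/0.03).round(2), "yaw units (tool z)", None if yaw is None else round(-(((yaw-yaw_y(s)+180)%360-180)/8),2))
E
python3 - <<'E'
from h import *
from scipy.optimize import least_squares
for n in ("side","top"):
    f,P,H=scan(n); h,s,v=H[...,0],H[...,1],H[...,2]
    k=box(P,(.45,.56),(.18,.26),(.106,.12))&(v<110); p=P[k]
    kt=p[p[:,2]>.11]
    c=(kt.max(0)+kt.min(0))/2
    print(n,"knob",len(kt),c.round(4),kt.mean(0).round(4),np.ptp(kt,0).round(3))
    b=box(P,(.42,.66),(-.02,.32),(.004,.03))&(s>18)&(h>90)&(h<130)&(P[...,2]<.022)
    pb=P[b][:,:2]; rc=cv2.minAreaRect((pb*1000).astype(np.float32)); print(len(pb),rc)
    rd=box(P,(.5,.62),(.17,.27),(.05,.085))&((h<12)|(h>168))&(s>60); print("red",P[rd].round(4).tolist())
need([.5,.224,.25],-126.6)
E
```

```text
side knob 28 [0.5079 0.2304 0.1137] [0.5076 0.2295 0.1129] [0.018 0.019 0.007]
512 ((552.5886840820312, 116.07704162597656), (208.80332946777344, 124.59738159179688), 82.75916290283203)
red [[0.567, 0.2041, 0.0654], [0.564, 0.2028, 0.064], [0.5664, 0.2066, 0.0632], [0.5624, 0.2079, 0.069], [0.5679, 0.2125, 0.0681], [0.565, 0.211, 0.066], [0.5672, 0.2154, 0.0667], [0.5638, 0.2149, 0.0677], [0.5704, 0.2174, 0.0605], [0.5665, 0.218, 0.0648], [0.5686, 0.2224, 0.0657], [0.566, 0.2204, 0.0621], [0.5685, 0.2237, 0.0598], [0.5702, 0.2291, 0.0637], [0.5674, 0.2275, 0.0611], [0.5691, 0.2327, 0.0647], [0.5662, 0.2313, 0.0627], [0.5683, 0.2357, 0.0639]]
top knob 30 [0.5032 0.2263 0.114 ] [0.5031 0.2268 0.1138] [0.021 0.019 0.008]
766 ((550.4585571289062, 104.9821548461914), (224.62933349609375, 126.5635757446289), 82.2940444946289)
red [[0.5659, 0.2085, 0.0659], [0.564, 0.2045, 0.0705], [0.5689, 0.233, 0.0649], [0.5675, 0.2293, 0.0671], [0.5681, 0.2269, 0.0606], [0.5661, 0.2228, 0.0653], [0.5637, 0.2185, 0.072], [0.5642, 0.216, 0.0661], [0.5638, 0.2129, 0.0639], [0.5626, 0.2093, 0.0655], [0.5613, 0.2057, 0.0675], [0.5605, 0.2024, 0.0671], [0.5661, 0.2342, 0.0619], [0.5645, 0.2303, 0.0652], [0.5633, 0.2268, 0.0665], [0.5624, 0.2234, 0.0664], [0.5611, 0.2197, 0.0685], [0.5617, 0.2173, 0.0621]]
t 2.65 pos [ 0.1908 -0.4888  0.4331] yaw 111.4 zax [ 0.004 -0.007 -1.   ] q [-0.82  0.04  0.01  0.   -1.54 -0.37] w 0.0597
units tool [-18.25  18.41   5.99] yaw units (tool z) -15.25
```

Call:
arm_command(
  delta_rot=[
    [0,0,0],
    [0,0,0],
    [0,0,0],
    [0,0,0],
    [0,0,0],
    [0,0,0],
    [0,0,0],
    [0,0,0],
    [0,0,0],
    [0,0,0],
    [0,0,0],
    [0,0,0],
    [0,0,0],
    [0,0,0],
    [0,0,0],
    [0,0,0],
    [0,0,0],
    [0,0,0],
    [0,0,0],
    [0,0,0],
  ],
  translation=[
    [-0.95,0.6,0],
    [-0.95,0.6,0],
    [-0.95,0.6,0],
    [-0.95,0.6,0],
    [-0.95,0.6,0],
    [-0.95,0.6,0],
    [-0.95,0.6,0],
    [-0.8,1,0],
    [-0.8,1,0],
    [-0.8,1,0],
    [-0.8,1,0],
    [-0.8,1,0],
    [-0.8,1,0],
    [-0.8,1,0],
    [-0.8,1,0],
    [-0.8,1,0],
    [-0.8,1,0],
    [-0.8,1,0],
    [-0.8,1,0],
    [-0.8,1,0],
  ],
  grip=[0.7,0.7,0.7,0.7,0.7,0.7,0.7,0.7,0.7,0.7,0.7,0.7,0.7,0.7,0.7,0.7,0.7,0.7,0.7,0.7],
)

```text
time: 5.15
position: [0.4799, 0.1793, 0.4278]
tcp_rot: [-0.185, 0.983, -0.0, -0.0]
ft_force: [0.4, -0.2, 1.0]
grip_width: 0.0597
gripper_force: 0.0
```

Call:
arm_command(
  delta_rot=[
    [0,0,-1],
    [0,0,-1],
    [0,0,-1],
    [0,0,-1],
    [0,0,-1],
    [0,0,-1],
    [0,0,-1],
    [0,0,-1],
    [0,0,-1],
    [0,0,-1],
    [0,0,-1],
    [0,0,-1],
    [0,0,-1],
    [0,0,-1],
    [0,0,-1],
    [0,0,-0.2],
    [0,0,0],
  ],
  translation=[
    [0,0,0],
    [0,0,0],
    [0,0,0],
    [0,0,0],
    [0,0,0],
    [0,0,0],
    [0,0,0],
    [0,0,0.3],
    [0,0,0.5],
    [0,0,0.5],
    [0,0,0.5],
    [0,0,0.5],
    [0,0,0.5],
    [0,0,0.5],
    [0,0,0.5],
    [0,0,0],
    [0,0,0],
  ],
  grip=[0.7,0.7,0.7,0.7,0.7,0.7,0.7,0.7,0.7,0.7,0.7,0.7,0.7,0.7,0.7,0.7,0.7],
)

```text
time: 7.28
position: [0.4799, 0.178, 0.3147]
tcp_rot: [0.948, -0.319, 0.0, -0.0]
ft_force: [0.2, -0.4, 0.4]
grip_width: 0.0598
gripper_force: 0.0
```

```bash
python3 - <<'E'
from h import *
need([.5035,.226,.14],-127.3); need([.5035,.226,.105])
E
```

```text
t 7.28 pos [0.4799 0.178  0.3147] yaw -127.2 zax [ 0.  0. -1.] q [ 0.74  0.05 -0.23  0.   -1.29  0.18] w 0.0598
units tool [-0.34 -1.75  5.82] yaw units (tool z) 0.02
t 7.28 pos [0.4799 0.178  0.3147] yaw -127.2 zax [ 0.  0. -1.] q [ 0.74  0.05 -0.23  0.   -1.29  0.18] w 0.0598
units tool [-0.34 -1.75  6.99] yaw units (tool z) None
```

Call:
arm_command(
  delta_rot=[
    [0,0,0],
    [0,0,0],
    [0,0,0],
    [0,0,0],
    [0,0,0],
    [0,0,0],
    [0,0,0],
    [0,0,0],
    [0,0,0],
    [0,0,0],
    [0,0,0],
  ],
  translation=[
    [-0.1,-0.55,0.5],
    [-0.14,-0.6,1],
    [-0.1,-0.6,1],
    [0,0,1],
    [0,0,1],
    [0,0,1],
    [0,0,0.9],
    [0,0,0.6],
    [0,0,0],
    [0,0,0],
    [0,0,0],
  ],
  grip=[0.7,0.7,0.7,0.7,0.7,0.7,0.7,0.7,0.7,0.2,0.2],
  newtons=30,
)

```text
time: 8.65
position: [0.5042, 0.2274, 0.1055]
tcp_rot: [0.948, -0.318, 0.001, -0.002]
ft_force: [0.1, 8.2, 1.1]
grip_width: 0.0239
gripper_force: 3.4
```

Call:
arm_command(
  delta_rot=[
    [0,0,0],
    [0,0,0],
    [0,0,0],
    [0,0,0],
  ],
  translation=[
    [0,0,0],
    [0,0,0],
    [0,0,0],
    [0,0,0],
  ],
  grip=[0.1,0.1,0.1,0.1],
)

```text
time: 9.15
position: [0.5043, 0.2276, 0.1057]
tcp_rot: [0.948, -0.317, 0.001, -0.002]
ft_force: [-0.2, 5.6, 1.9]
grip_width: 0.0219
gripper_force: 29.9
```

```bash
python3 - <<'E'
from h import *
need([.5035,.226,.105]); s=r.observe(); print(s["gripper_force"],s["ft_force"],s["torque"])
f=eyes.grab_frame("side"); cv2.imwrite("pics/g.png",cv2.resize(f["image"][190:320,180:320,::-1],None,fx=4,fy=4))
E
```

```text
t 9.15 pos [0.5043 0.2276 0.1057] yaw -127.0 zax [ 0.003  0.003 -1.   ] q [ 0.78  0.3  -0.44  0.   -0.83  0.15] w 0.0219
units tool [0.01 0.06 0.02] yaw units (tool z) None
29.887950718402863 [-0.17562765  5.56223888  1.87749148] [ 1.89955687 -0.06550072  0.01189789]
```

View pics/g.png

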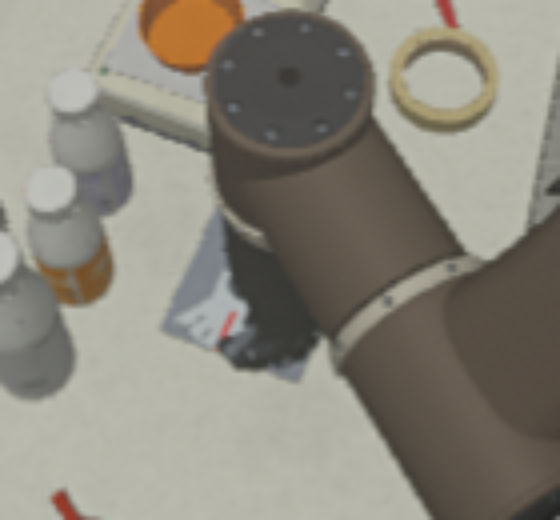

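The knob is gripped at 21.9 mm with 30 N. The implied pivot is about (0.564, 0.182), which agrees with the picture. I'll start the arc, half of it first.

Call:
arm_command(
  delta_rot=[
    [0,0,0.5],
    [0,0,0.5],
    [0,0,0.5],
    [0,0,0.5],
    [0,0,0.5],
    [0,0,0.5],
    [0,0,0.5],
    [0,0,0.5],
    [0,0,0],
  ],
  translation=[
    [0,-0.175,0],
    [0,-0.175,0],
    [0,-0.175,0],
    [0,-0.175,0],
    [0,-0.175,0],
    [0,-0.175,0],
    [0,-0.175,0],
    [0,-0.175,0],
    [0,0,0],
  ],
  grip=[0.1,0.1,0.1,0.1,0.1,0.1,0.1,0.1,0.1],
)

```text
time: 10.32
position: [0.5362, 0.2496, 0.1055]
tcp_rot: [0.824, -0.567, 0.001, 0.001]
ft_force: [4.4, -11.2, 5.3]
grip_width: 0.0222
gripper_force: 30.2
```

```bash
cat >> h.py <<'E'
def lever(pv=(.564,.182),d0=82.7):
    s=r.observe(); v=s["position"][:2]-pv; a=np.degrees(np.arctan2(v[1],v[0]))
    print("lever deg from open",round(d0+60-a,1),"radius",np.hypot(*v).round(4),"ft",s["ft_force"].round(1),"tq",s["torque"].round(2),"gf",round(s["gripper_force"],1))
    a=np.radians(d0); need([pv[0]+.075*np.cos(a),pv[1]+.075*np.sin(a),.1055],d0-90+180)
E
python3 -c "
from h import *
lever()"
```

```text
lever deg from open 30.4 radius 0.0731 ft [  4.4 -11.2   5.3] tq [-3.83 -1.82  0.15] gf 30.2
t 10.32 pos [0.5362 0.2496 0.1055] yaw -159.1 zax [ 0.001 -0.003 -1.   ] q [ 0.77  0.35 -0.36  0.   -0.86 -0.41] w 0.0222
units tool [ 0.23 -1.24 -0.  ] yaw units (tool z) 3.53
```

Call:
arm_command(
  delta_rot=[
    [0,0,0.5],
    [0,0,0.5],
    [0,0,0.5],
    [0,0,0.5],
    [0,0,0.5],
    [0,0,0.5],
    [0,0,0.5],
    [0,0,0],
  ],
  translation=[
    [0.015,-0.175,0],
    [0.015,-0.175,0],
    [0.015,-0.175,0],
    [0.015,-0.175,0],
    [0.015,-0.175,0],
    [0.015,-0.175,0],
    [0.015,-0.175,0],
    [0,0,0],
  ],
  grip=[0.1,0.1,0.1,0.1,0.1,0.1,0.1,0.1],
)

```text
time: 11.32
position: [0.5717, 0.253, 0.1055]
tcp_rot: [-0.662, 0.75, -0.001, -0.001]
ft_force: [-1.8, -5.4, 7.0]
grip_width: 0.022
gripper_force: 30.4
```

```bash
python3 -c "
from h import *
lever()
lever((.562,.180))"
```

```text
lever deg from open 58.9 radius 0.0714 ft [-1.8 -5.4  7. ] tq [-1.91  0.48  0.19] gf 30.4
t 11.32 pos [0.5717 0.253  0.1055] yaw 172.9 zax [-0.    -0.002 -1.   ] q [ 0.73  0.4  -0.28  0.   -0.89 -0.85] w 0.022
units tool [-0.12 -0.05 -0.  ] yaw units (tool z) 0.03
lever deg from open 60.3 radius 0.0737 ft [-1.8 -5.4  7. ] tq [-1.91  0.48  0.19] gf 30.4
t 11.32 pos [0.5717 0.253  0.1055] yaw 172.9 zax [-0.    -0.002 -1.   ] q [ 0.73  0.4  -0.28  0.   -0.89 -0.85] w 0.022
units tool [-0.04  0.01 -0.  ] yaw units (tool z) 0.03
```

Call:
arm_command(
  delta_rot=[
    [0,0,0],
    [0,0,0],
    [0,0,0],
    [0,0,0],
    [0,0,0],
    [0,0,0],
    [0,0,0],
    [0,0,0],
    [0,0,0],
    [0,0,0],
    [0,0,0],
    [0,0,0],
    [0,0,0],
    [0,0,0],
    [0,0,0],
  ],
  translation=[
    [0,0,0],
    [0,0,0],
    [0,0,0],
    [0,0,-1],
    [0,0,-1],
    [0,0,-1],
    [0,0,-1],
    [0,0,-1],
    [1,0,0],
    [1,0,0],
    [1,0,0],
    [1,0,0],
    [1,0,0],
    [0,0,0],
    [0,0,0],
  ],
  grip=[0.6,0.6,0.6,0.6,0.6,0.9,0.9,0.9,0.9,0.9,0.9,0.9,0.9,0.9,0.9],
)

```text
time: 13.2
position: [0.553, 0.1049, 0.2538]
tcp_rot: [-0.662, 0.75, 0.0, -0.0]
ft_force: [-0.1, 0.0, 0.7]
grip_width: 0.0768
gripper_force: 0.0
```

```bash
python3 - <<'E'
from h import *
ims=[]
for n in ("side","top"):
    f,P,H=scan(n); h,s,v=H[...,0],H[...,1],H[...,2]
    k=box(P,(.45,.66),(.22,.29),(.108,.12))&(v<110); p=P[k]
    if len(p): print(n,"knob",len(p),((p.max(0)+p.min(0))/2).round(4),p.mean(0).round(4))
    t=box(P,(.49,.61),(.04,.16),(.148,.175)); 
    if t.sum(): print("cap",t.sum(),P[t].mean(0))
    y,x=(255,245) if n=="side" else (222,180)
    ims.append(cv2.resize(f["image"][y-50:y+50,x-50:x+50,::-1],None,fx=4,fy=4,interpolation=2))
cv2.imwrite("pics/l.png",np.hstack(ims)); need([.551,.1,.2],172.9)
E
```

```text
side knob 35 [0.5714 0.2515 0.113 ] [0.5713 0.2526 0.1133]
cap 93 [0.56373056 0.10696979 0.1564053 ]
top knob 37 [0.5681 0.248  0.1136] [0.5679 0.2485 0.1136]
cap 140 [0.54733159 0.09068092 0.15708872]
t 13.3 pos [0.5533 0.1057 0.2539] yaw 173.0 zax [-0.001 -0.    -1.   ] q [ 0.54  0.17 -0.23 -0.   -1.17 -0.66] w 0.0769
units tool [0.2  0.05 1.8 ] yaw units (tool z) 0.01
```

View pics/l.png

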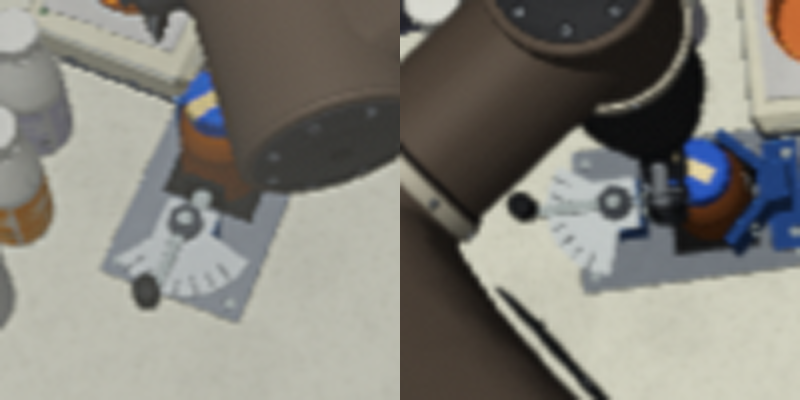

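Measured from the red line's earlier pixels, the knob lies at 82.3°, which is the red line's own direction, so the lever is on the line. Next I'll turn the wrist back (CCW) above the cap so a single grip covers the whole screwing turn.

Call:
arm_command(
  delta_rot=[
    [0,0,-1],
    [0,0,-1],
    [0,0,-1],
    [0,0,-1],
    [0,0,-1],
    [0,0,-1],
    [0,0,-1],
    [0,0,-1],
    [0,0,-1],
    [0,0,-1],
    [0,0,-1],
    [0,0,-1],
    [0,0,-1],
    [0,0,-1],
    [0,0,-1],
    [0,0,-1],
    [0,0,-1],
    [0,0,-1],
    [0,0,-1],
    [0,0,-1],
  ],
  translation=[
    [0,0,0],
    [0,0,0],
    [0,0,0],
    [0,0,0],
    [0,0,0],
    [0,0,0],
    [0,0,0],
    [0,0,0],
    [0,0,0],
    [0,0,0],
    [0,0,0],
    [0,0,0],
    [0,0,0],
    [0,0,0],
    [0,0,0],
    [0,0,0],
    [0,0,0],
    [0,0,0],
    [0,0,0],
    [0,0,0],
  ],
  grip=[1,1,1,1,1,1,1,1,1,1,1,1,1,1,1,1,1,1,1,1],
)

```text
time: 15.8
position: [0.5533, 0.1064, 0.2539]
tcp_rot: [0.851, 0.525, -0.0, -0.0]
ft_force: [-0.1, -0.9, -0.2]
grip_width: 0.0854
gripper_force: 0.0
```

Call:
arm_command(
  delta_rot=[
    [0,0,-1],
    [0,0,-1],
    [0,0,-1],
    [0,0,-0.5],
    [0,0,0],
    [0,0,0],
  ],
  translation=[
    [0,0,0],
    [0,0,0],
    [0,0,0],
    [0,0,0],
    [0,0,0],
    [0,0,0],
  ],
  grip=[1,1,1,1,1,1],
)

```text
time: 16.55
position: [0.5534, 0.1061, 0.2541]
tcp_rot: [0.702, 0.713, -0.0, -0.0]
ft_force: [-1.1, -0.2, -0.0]
grip_width: 0.0852
gripper_force: 0.0
```

```bash
python3 -c "
from h import *
need([.551,.0995,.142])"
```

```text
t 16.55 pos [0.5534 0.1061 0.2541] yaw 0.9 zax [-0. -0. -1.] q [ 0.54  0.17 -0.23 -0.   -1.17  2.62] w 0.0852
units tool [-0.22 -0.08  3.74] yaw units (tool z) None
```

Call:
arm_command(
  delta_rot=[
    [0,0,0],
    [0,0,0],
    [0,0,0],
    [0,0,0],
    [0,0,0],
    [0,0,0],
    [0,0,0],
    [0,0,0],
    [0,0,0],
    [0,0,0],
    [0,0,0],
  ],
  translation=[
    [-0.22,-0.08,0.5],
    [0,0,1],
    [0,0,1],
    [0,0,0.75],
    [0,0,0.5],
    [0,0,0],
    [0,0,0],
    [0,0,0],
    [0,0,0],
    [0,0,0],
    [0,0,0],
  ],
  grip=[1,1,1,1,1,1,0.4,0.4,0.4,0.4,0.4],
  newtons=35,
)

```text
time: 17.92
position: [0.5517, 0.0993, 0.1427]
tcp_rot: [0.701, 0.713, 0.001, 0.0]
ft_force: [-1.0, -0.1, 6.6]
grip_width: 0.053
gripper_force: 38.2
```

```bash
cat >>h.py <<'E'
def st():
    s=r.observe(); print("yaw",round(yaw_y(s),1),"ft",s["ft_force"].round(1),"tq",s["torque"].round(2),"gf",round(s["gripper_force"],1))
E
python3 -c "
from h import *
st();need([.551,.0995,.142])"
```

```text
yaw 1.0 ft [-1.  -0.1  6.6] tq [-0.02  0.22 -0.05] gf 38.2
t 17.93 pos [0.5517 0.0993 0.1427] yaw 1.0 zax [ 0.002  0.    -1.   ] q [ 0.53  0.26 -0.39  0.   -0.92  2.63] w 0.053
units tool [ 0.01 -0.02  0.02] yaw units (tool z) None
```

Call:
arm_command(
  delta_rot=[
    [0,0,0.7],
    [0,0,0.7],
    [0,0,0.7],
    [0,0,0.7],
    [0,0,0.7],
    [0,0,0.7],
    [0,0,0.7],
    [0,0,0.7],
    [0,0,0.7],
    [0,0,0.7],
    [0,0,0.7],
    [0,0,0.7],
    [0,0,0.7],
    [0,0,0.7],
    [0,0,0],
  ],
  translation=[
    [0,0,0.002],
    [0,0,0.002],
    [0,0,0.002],
    [0,0,0.002],
    [0,0,0.002],
    [0,0,0.002],
    [0,0,0.002],
    [0,0,0.002],
    [0,0,0.002],
    [0,0,0.002],
    [0,0,0.002],
    [0,0,0.002],
    [0,0,0.002],
    [0,0,0.002],
    [0,0,0],
  ],
  grip=[0.4,0.4,0.4,0.4,0.4,0.4,0.4,0.4,0.4,0.4,0.4,0.4,0.4,0.4,0.4],
)

```text
time: 19.8
position: [0.5527, 0.0976, 0.1421]
tcp_rot: [0.994, 0.109, 0.001, 0.001]
ft_force: [5.7, -9.4, 4.0]
grip_width: 0.0529
gripper_force: 38.4
```

```bash
python3 - <<'E'
from h import *
st()
ims=[]
for n in ("side","top"):
    f=eyes.grab_frame(n); print(n,[(np.round(d["at"],3).tolist(),round(d["conf"],2)) for d in finder.boxes_of("tape_end",f)][:2])
E
```

```text
yaw -77.5 ft [ 5.7 -9.4  4. ] tq [-3.54 -2.17  0.01] gf 38.4
side []
top [([0.538, 0.089, 0.157], 0.55)]
```

Call:
arm_command(
  delta_rot=[
    [0,0,0.7],
    [0,0,0.7],
    [0,0,0.7],
    [0,0,0.7],
  ],
  translation=[
    [0,0,0.002],
    [0,0,0.002],
    [0,0,0.002],
    [0,0,0.002],
  ],
  grip=[0.4,0.4,0.4,0.4],
)

```text
time: 20.5
position: [0.5525, 0.0972, 0.1419]
tcp_rot: [0.996, -0.087, 0.001, 0.001]
ft_force: [5.9, -10.5, 5.6]
grip_width: 0.0531
gripper_force: 38.4
```

```bash
python3 - <<'E'
from h import *
st(); print(r.observe()["joint_torque"].round(2))
f,P,H=scan("top"); t=box(P,(.5,.6),(.05,.15),(.1,.175)); vv,uu=np.where(t); print(vv.min(),vv.max(),uu.min(),uu.max())
g=eyes.grab_frame("side")
c=lambda i,y,x:cv2.resize(i["image"][y-40:y+40,x-40:x+40,::-1],None,fx=5,fy=5,interpolation=2)
cv2.imwrite("pics/t3.png",np.hstack([c(f,215,205),c(g,235,250)]))
E
```

```text
yaw -100.0 ft [  5.9 -10.5   5.6] tq [-4.29 -1.74  0.37] gf 38.4
[  6.53 -43.54  23.67   1.33   0.59   0.96]
214 227 192 215
```

View pics/t3.png

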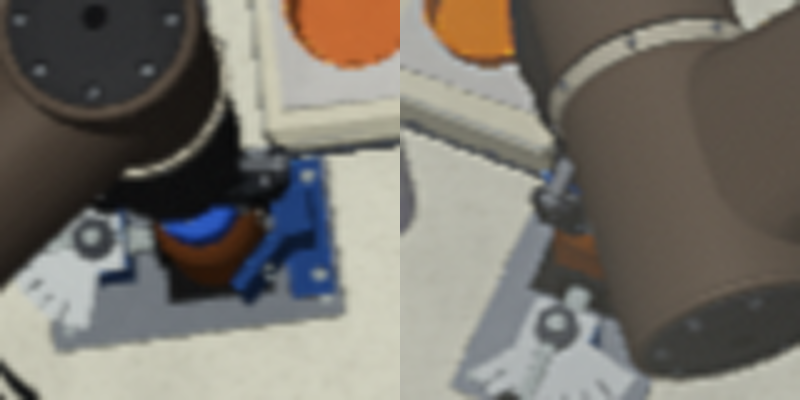

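The torque is 0.37 N m while turning and the hand tracks the command, so the cap is turning. I'll carry on in steps and watch for the stop.

Call:
arm_command(
  delta_rot=[
    [0,0,0.7],
    [0,0,0.7],
    [0,0,0.6],
  ],
  translation=[
    [0,0,0.002],
    [0,0,0.002],
    [0,0,0.002],
  ],
  grip=[0.4,0.4,0.4],
)

```text
time: 20.98
position: [0.5521, 0.0969, 0.1417]
tcp_rot: [0.974, -0.225, 0.001, 0.001]
ft_force: [4.9, -14.0, 7.5]
grip_width: 0.0529
gripper_force: 38.4
```

```bash
python3 -c "
from h import *
st()"
```

```text
yaw -116.0 ft [  4.9 -14.    7.5] tq [-4.74 -1.43  0.31] gf 38.4
```

Call:
arm_command(
  delta_rot=[
    [0,0,0.6],
    [0,0,0.6],
  ],
  translation=[
    [0,0,0.002],
    [0,0,0.002],
  ],
  grip=[0.4,0.4],
)

```text
time: 21.22
position: [0.5517, 0.097, 0.1417]
tcp_rot: [0.953, -0.304, 0.001, 0.002]
ft_force: [0.7, -10.3, 10.3]
grip_width: 0.0529
gripper_force: 38.6
```

```bash
python3 -c "
from h import *
st()"
```

```text
yaw -125.5 ft [  0.7 -10.3  10.3] tq [-4.03 -0.27  1.14] gf 38.6
```

The torque jumped to 1.14 N m after about 126°, so this is the stop. I'll press a little more and hold.

Call:
arm_command(
  delta_rot=[
    [0,0,0.4],
    [0,0,0],
    [0,0,0],
  ],
  translation=[
    [0,0,0],
    [0,0,0],
    [0,0,0],
  ],
  grip=[0.4,0.4,0.4],
)

```text
time: 21.6
position: [0.5516, 0.0971, 0.1417]
tcp_rot: [0.944, -0.33, 0.001, 0.001]
ft_force: [0.9, -10.8, 9.8]
grip_width: 0.053
gripper_force: 38.8
```

```bash
python3 -c "
from h import *
st();need([.551,.0995,.142])"
```

```text
yaw -128.5 ft [  0.9 -10.8   9.8] tq [-4.05 -0.31  0.88] gf 38.8
t 21.6 pos [0.5516 0.0971 0.1417] yaw -128.5 zax [ 0.001 -0.003 -1.   ] q [ 0.53  0.27 -0.39  0.   -0.92  0.37] w 0.053
units tool [-0.07 -0.05 -0.01] yaw units (tool z) None
```

Call:
arm_command(
  delta_rot=[
    [0,0,-0.7],
    [0,0,-0.7],
    [0,0,-0.7],
    [0,0,-0.7],
    [0,0,-0.7],
    [0,0,-0.7],
    [0,0,-0.7],
    [0,0,-0.7],
    [0,0,-0.7],
    [0,0,-0.7],
    [0,0,-0.7],
    [0,0,-0.7],
    [0,0,-0.7],
    [0,0,-0.7],
    [0,0,-0.7],
    [0,0,-0.7],
    [0,0,-0.3],
    [0,0,0],
    [0,0,0],
  ],
  translation=[
    [0,0,-0.002],
    [0,0,-0.002],
    [0,0,-0.002],
    [0,0,-0.002],
    [0,0,-0.002],
    [0,0,-0.002],
    [0,0,-0.002],
    [0,0,-0.002],
    [0,0,-0.002],
    [0,0,-0.002],
    [0,0,-0.002],
    [0,0,-0.002],
    [0,0,-0.002],
    [0,0,-0.002],
    [0,0,-0.002],
    [0,0,-0.002],
    [0,0,0],
    [0,0,0],
    [0,0,0],
  ],
  grip=[0.4,0.4,0.4,0.4,0.4,0.4,0.4,0.4,0.4,0.4,0.4,0.4,0.4,0.4,0.4,0.4,0.4,0.4,0.4],
)

```text
time: 23.98
position: [0.5519, 0.099, 0.1425]
tcp_rot: [0.893, 0.449, 0.001, 0.0]
ft_force: [0.6, -1.1, 7.5]
grip_width: 0.053
gripper_force: 38.6
```

```bash
python3 - <<'E'
from h import *
st(); s=r.observe(); print(s["position"],s["grip_width"])
f,P,H=scan("top"); t=box(P,(.45,.66),(.22,.29),(.108,.12))&(H[...,2]<110); print("knob",t.sum(),P[t].mean(0))
g=eyes.grab_frame("side")
c=lambda i,y,x:cv2.resize(i["image"][y-40:y+40,x-40:x+40,::-1],None,fx=5,fy=5,interpolation=2)
cv2.imwrite("pics/t4.png",np.hstack([c(f,215,205),c(g,245,245)]))
E
```

```text
yaw -36.6 ft [ 0.6 -1.1  7.5] tq [-0.87 -0.09 -0.16] gf 38.6
[0.5519327 0.0989553 0.1425114] 0.05304575327518123
knob 0 [nan nan nan]<stdin>:3: RuntimeWarning: Mean of empty slice.
  ret = um.true_divide(
```

View pics/t4.png

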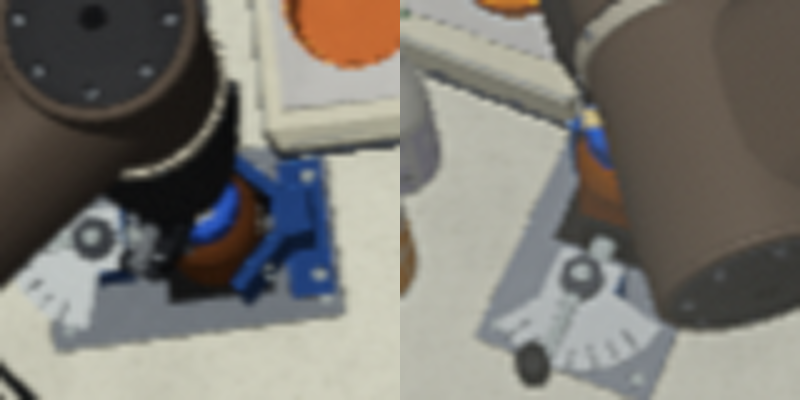

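After backing off, the hand has turned 92° from the stop and still grips at 38.6 N. In the side crop the lever sits on its line, with the knob at (532,365). The tape end shows at (590,118), which fits the net turn, so I'm handing in.

```bash
python3 -c "
from station import ticket
print(ticket.job_done())"
```

```text
the job is handed in; nothing more can be done
None
```

I handed the job in at about 24 s with the lever on the red line, the cap screwed to its stop and backed off about 92° by hand rotation, and the gripper still holding it at 38.6 N; no verdict was shown.

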